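# Stow the desoldering pump in a case with a folding lid brace

## Robot

A 6-joint arm with a two-finger parallel gripper is mounted at the origin on a cart in front of the work surface, level with it; the furniture and walls round the work are solid. World frame = base frame: x ahead of the robot, y to its left, z up, the work surface at z = 0. Lengths are in m, angles in rad, forces in N, time in s.
With the tool pointing down it reaches from about 0.425 to 0.95 m from the base axis. Payload 3.5 kg.
Tool frame: the origin (TCP) lies midway between the tips of the shut fingers; the grasp point (between the pads) lies 19 mm behind it; z points along the fingers, y is the line along which they close (so a half turn about z gives the same grasp; the last joint's range is limited). The gripper opens to 85 mm and grips with 20 to 120 N. Pads are 22 mm wide; open, the fingers measure 114 mm over their backs; the gripper's body (76 mm by 85 mm) begins 54 mm behind the grasp point. The pads swing forward as they close: fully open they stand 13 mm farther back than shut.
Start: joints at [-1.335, 0.286, 1.577, -0, 1.279, -0.15], TCP at [0.254, -0.625, 0.231] pointing down, gripper open.
Joint ranges: [-2.77, 2.77], [-0.9, 2.22], [0.21, 2.48], [-1.53, 4.67], [0.24, 2.81], [-2.84, 2.84]. Speed limits (rad/s): [2.79, 2.79, 3.14, 3.14, 3.14, 3.14].

## Interface

Orientations are given as a unit quaternion [x, y, z, w].
In Python, from plant import * gives the robot as it stands.
- The arm moves only by the tool move_arm, never from a script. Its argument "moves" is a list of rows, each a list of 3 entries, a list of its own where there are three numbers: the opening, from 0 (shut) to 1 (fully open), then the shift along the tool's x, y, z in m, then the turn, a rotation vector about the tool's x, y, z in rad. A call has exactly 10 rows; each row shifts and turns the commanded pose from where the row before left it, along the tool's axes as they then stand; what a row does not reach is not made up. A row lasts 1/12 s, in which the tool goes at most 41.7 mm and 7.16 degrees, less where a joint would pass 70% of its speed; a pose out of reach is approached as far as the arm can. A call is refused whole if a number of a shift passes 0.0417 or a number of a turn 0.125, either way. A call with a gripper value outside its range is refused whole. The fingers move at their own pace and stop on an object; "grip_force" is the grip in N (left out, the last holds). Time passes only in rows, so rows that do not move let the fingers close, or fill a call up. It gives the time, the measured TCP pose, the force, the opening and the grip force at its end, in the units of the state.
- get_state(): the state, without advancing time (a new reading comes with each control period).
- read_camera(name): name is "scene" or "top"; returns the picture (420x560x3 uint8, red, green, blue); there is no depth.
- camera_params(name): a dict with "fx", "fy", "cx", "cy" (pixels), "rvec" (rotation vector, rad) and "tvec" (3), from world to camera coordinates, as OpenCV has them. Camera axes: x right, y down, z forward; pixel columns grow to the right and rows downward; lengths in m; the calibration is good to about 2 mm. A picture is of the moment at which its call begins. camera_params takes no time and is no camera call.
- sign_off(): hands the job in; it is judged then, once.
The state is a dict: "time": time; "qpos": joint angles; "dq": joint speeds; "joint_efforts": joint torques, N m; "eef_pos": TCP position; "tcp_rot": TCP orientation; "contact_force": force on the tool from outside, world axes, zero at the start; "wrist_torque": the same for the moment, N m; "opening": opening from 0.0 (shut) to 1.0 (fully open); "finger_force": force on a finger pad.
Only numpy, scipy, OpenCV 4.12 (cv2) and the standard library are available. Lean on these libraries where they do the work, as an engineer would, in place of code of your own. Each camera call takes 0.05 s, during which the arm holds its last target. There are 200 camera calls.

## Task

Put the blue desoldering pump away in the blue case: raise the lid until its folding brace goes past straight and holds it open by itself, and let go. Lay the pump gently and flat in the empty front compartment. Then unlock the brace by lifting its red knee handle a little, and fold it forward, lowering the lid under control without ever letting it drop until it is fully shut, and leave the other things on the bench where they are.

Things in the scene. Friction and masses are not known exactly. Their poses are not given: they have to be found in the camera images.
- case: fixed blue metal case, 150 (its x) by 220 (its y) by 44 mm high to the rim, walls 5 mm, floor 5 mm thick; origin at the centre of its underside on the bench, x to its hinge side, away from the robot, y to the left, z up. A 35 mm high divider at x = +27 mm splits it; the front compartment (x -70 to +25, y -105 to +105 mm) is empty; the rear one holds a yellow screwdriver, fixed
- lid (a joint): blue lid of the case, 24 mm thick, about 0.5 kg, hinged along y on the far rim; 0 = shut, grows as the front edge rises. It falls quickly unless the brace holds it. The brace is straight at 1.31 rad, which is as far as the lid goes; resting on the locked brace it stands at about 1.28 rad
- brace (a joint): lower link of the folding brace on the left (+y) outer side of the case: 0 with the lid shut (link to the front, 0.05 rad below level), 2.40 brace straight, 2.60 at its stop, past straight and locked (a weak spring and gravity take it there). Turns up and over towards the hinge. Pulling the knee back over its arc first lifts the lid 0.02 rad, then folding lowers it, about 1.8 rad of link per rad of lid
- lid_bar (a point): middle of the steel handle bar of the lid: round, 10 mm thick, 110 mm long along the case's y, held 42 mm in front of the lid's front edge. With the lid shut it lies at (-117, 0, 56) mm in the case frame, 192 mm in front of the hinge line and 12 mm above it
- case_lid_hinge (a point): middle of the lid's hinge line, which runs along the case's y; at (75, 0, 44) mm in the case frame
- knee_grip (a point): grip point on the red handle at the brace's knee: a round rod, 12 mm thick, 62 mm long, level, sticking out to the left (+y); this point is 50 mm outside the case's side, with 35 mm of rod inboard and 27 mm outboard up to a 20 mm end disc. It moves on a 55 mm circle about brace_pivot; with the lid shut it is 55 mm in front (-x) of the pivot and 3 mm lower
- brace_pivot (a point): point on the pivot axis (along the case's y) of the brace's lower link, in line with the knee grip point; fixed to the case at (-26, 160, 31) mm in its frame
- slot (a point): middle of the floor of the front compartment, at (-22, 0, 5) mm in the case frame
- pump_center (a point): centre of the blue desoldering pump, a round stick 176 mm long and about 20 mm thick (23 mm over its end collar), 60 g, lying on the bench; this point is on its axis, half-way along and 10 mm above what it lies on; its y axis runs along the pump. Grip it across the barrel
- driver: bystander: loose screwdriver with a red handle, 154 mm long; origin under its middle
- glue: bystander: loose white glue bottle with a yellow collar, lying, 125 mm long, 24 mm high; origin under its middle
- jar: bystander: loose amber flux jar with a black lid, 52 mm across, 38 mm high; origin at the centre of its underside
- pump: the same pump; origin under its middle, y along it

How it is judged:
By the outcome, as a careful person would: the job done as asked, in the order asked, and still so for the second after the job is handed in, with the robot touching nothing.
It also fails if it takes over 64 s, if anything falls off the work surface, if the arm or the gripper's body presses on something with over 40 N, if the wrist force passes 120 N, or if a joint passes its speed limit or range.

## Working session

There is one attempt and no reset: what is moved stays moved. The work goes in short steps, Python scripts to look and compute and a tool call to move; the robot and the scene stay as the last step left them, time stands still between calls to the robot, and variables do not carry over. Pictures are saved under pics/ and viewed, at most 11 in all, crops included, and the job is handed in when it is done.

Besides the shell and the picture viewer there is one more tool, called after "Emit:" as name(argument=value, ...) on one line, values as JSON. move_arm: Moves the arm, as the interface text tells. Its arguments: {"type":"object","properties":{"moves":{"type":"array"},"grip_force":{"type":"number"}},"required":["moves"]}

```bash
ls; mkdir -p pics; python3 - <<'E'
from plant import *
import cv2
for n in("scene","top"):
    im=read_camera(n); cv2.imwrite(f"pics/{n}0.png",im[:,:,::-1]); print(n,camera_params(n))
print(get_state())
E
```

```text
pics
scene {'fx': 400.70383531043564, 'fy': 400.70383531043564, 'cx': 279.7120989316933, 'cy': 209.00819352826164, 'rvec': array([ 1.74575315, -1.07928435,  0.72207989]), 'tvec': array([-0.2873977 ,  0.22084643,  0.83449372])}
top {'fx': 444.1827490354664, 'fy': 444.1827490354664, 'cx': 283.574993234282, 'cy': 216.0056612936822, 'rvec': array([ 2.19469805, -2.19741393,  0.05428296]), 'tvec': array([-0.08324778,  0.45494844,  1.45111641])}
{'time': 0.1, 'qpos': array([-1.33497740e+00,  2.87106432e-01,  1.57806092e+00, -1.16678638e-05,
        1.27858914e+00, -1.50012121e-01]), 'dq': array([-1.46402816e-05, -1.49793446e-03, -3.68766329e-03,  7.72712804e-04,
        5.77414229e-04, -3.37236342e-04]), 'joint_efforts': array([ 5.99684572e-04, -4.07297158e+01, -2.93696862e+01, -1.49742809e-04,
        3.43041153e-03,  4.86440456e-06]), 'eef_pos': array([ 0.25389671, -0.62477699,  0.23004951]), 'tcp_rot': array([ 9.81448542e-01,  1.91722689e-01, -5.19833736e-05, -1.08068227e-03]), 'contact_force': array([ 0.31448612, -0.03092765,  0.09813429]), 'wrist_torque': array([0.02288143, 0.00152656, 0.03730822]), 'finger_force': 0.0, 'opening': 1.0014140816874988}
```

View pics/scene0.png

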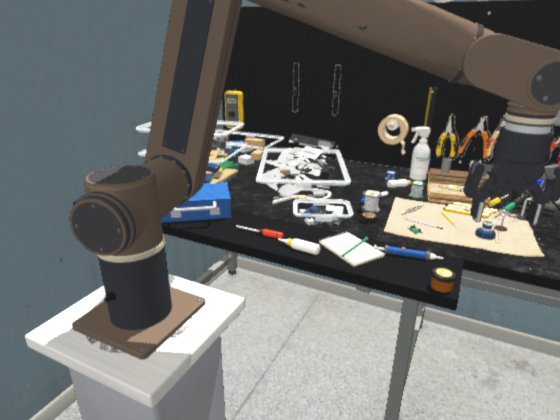

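View pics/top0.png

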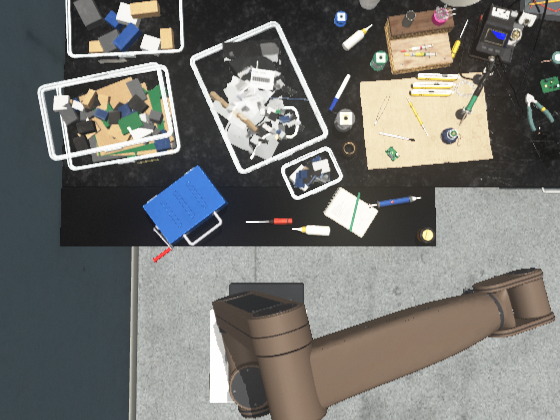

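The pictures show the case in the top view near (185,205) with its bar at (208,230) and red knee at (162,255). The pump is near (397,202), beside a notepad, and the glue, driver and jar are to the side.

```bash
cat > h.py <<'E'
import numpy as np, cv2
from plant import *
from scipy.spatial.transform import Rotation as R
def cam(n):
    p=camera_params(n);K=np.array([[p['fx'],0,p['cx']],[0,p['fy'],p['cy']],[0,0,1]]);return K,cv2.Rodrigues(p['rvec'])[0],p['tvec']
def ray(n,uv,z):
    K,Rm,t=cam(n);d=Rm.T@np.linalg.solve(K,np.array([uv[0],uv[1],1.]));c=-Rm.T@t
    return c+d*(z-c[2])/d[2]
def proj(n,P):
    K,Rm,t=cam(n);q=K@(Rm@np.asarray(P,float)+t);return q[:2]/q[2]
def mask(im,lo,hi,box):
    h=cv2.cvtColor(im,cv2.COLOR_RGB2HSV);m=cv2.inRange(h,np.array(lo),np.array(hi));b=np.zeros_like(m);x0,y0,x1,y1=box;b[y0:y1,x0:x1]=m[y0:y1,x0:x1];return b
def tool():
    s=get_state();return s,R.from_quat(s['tcp_rot'])
E
python3 - <<'E'
from h import *
im=read_camera("top")
m=mask(im,(100,120,60),(125,255,255),(130,155,240,250))
c=max(cv2.findContours(m,0,2)[0],key=cv2.contourArea);r=cv2.minAreaRect(c);print("case",r,cv2.boxPoints(r))
P=np.array([ray("top",p,.068) for p in cv2.boxPoints(r)]);print(P,P.mean(0),np.linalg.norm(np.diff(P,axis=0),axis=1))
m=mask(im,(0,120,100),(10,255,255),(140,235,180,270));k=np.argwhere(m)[:,::-1].astype(np.float32);r=cv2.minAreaRect(k);print("knee",r,[ray("top",p,.028) for p in cv2.boxPoints(r)])
m=mask(im,(0,0,140),(180,70,255),(180,205,228,250));c=max(cv2.findContours(m,0,2)[0],key=cv2.contourArea);r=cv2.minAreaRect(c);print("bar",r,[ray("top",p,.056) for p in cv2.boxPoints(r)])
m=mask(im,(100,100,50),(130,255,255),(365,185,425,215));k=np.argwhere(m)[:,::-1].astype(np.float32);r=cv2.minAreaRect(k);print("pumpblue",r,[ray("top",p,.01) for p in cv2.boxPoints(r)])
a=cv2.resize(im[150:275,130:245],None,fx=4,fy=4,interpolation=2);b=cv2.resize(im[175:250,360:445],None,fx=4,fy=4,interpolation=2)
o=np.zeros((500,800,3),np.uint8);o[:500,:460]=a;o[:300,460:800]=b
cv2.imwrite("pics/crop.png",o[:,:,::-1])
E
```

```text
case ((184.68002319335938, 204.74002075195312), (50.399993896484375, 70.99999237060547), 53.13010025024414) [[141.16003 205.88004]
 [197.96002 163.28003]
 [228.20001 203.6    ]
 [171.40002 246.20001]]
[[0.48470723 0.36738437 0.068     ]
 [0.62042883 0.18853356 0.068     ]
 [0.49160428 0.09161557 0.068     ]
 [0.35710494 0.27011285 0.068     ]] [0.48846132 0.22941158 0.068     ] [0.22451718 0.16121061 0.22349799]
knee ((161.76922607421875, 254.65382385253906), (4.160251617431641, 19.969207763671875), 56.3099365234375) [array([0.31682921, 0.34161915, 0.028     ]), array([0.35256846, 0.28820112, 0.028     ]), array([0.34136093, 0.28058795, 0.028     ]), array([0.30564925, 0.33399456, 0.028     ])]
bar ((202.67820739746094, 228.60977172851562), (14.792547225952148, 40.77665328979492), 53.426971435546875) [array([0.39302692, 0.24011282, 0.056     ]), array([0.47043035, 0.13630253, 0.056     ]), array([0.43243352, 0.10794178, 0.056     ]), array([0.35523555, 0.21168973, 0.056     ])]
pumpblue ((394.29766845703125, 201.18495178222656), (5.930230140686035, 29.423067092895508), 81.25383758544922) [array([ 0.50579   , -0.39986433,  0.01      ]), array([ 0.52048792, -0.49607045,  0.01      ]), array([ 0.50107356, -0.49875094,  0.01      ]), array([ 0.4863946 , -0.40260691,  0.01      ])]
```

View pics/crop.png

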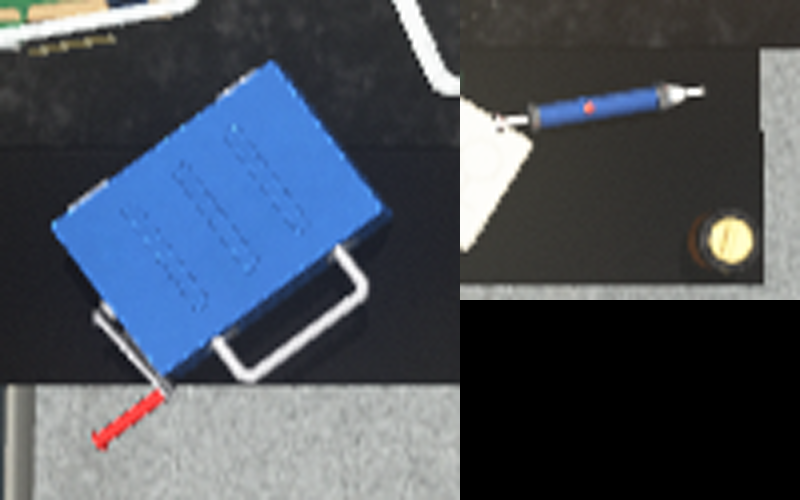

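```bash
cat >> h.py <<'E'
from scipy.linalg import logm, expm
CASE=np.array([.491,.233,0.]);YAW=.645
def C(p): # case -> world
    return CASE+R.from_euler('z',YAW).apply(np.asarray(p,float))
def down(psi,tilt=0): # tool x at angle psi, z down; tilt>0: body leans to tool -y (points to +y)
    c,s=np.cos(psi),np.sin(psi)
    return R.from_matrix(np.array([[c,s,0],[s,-c,0],[0,0,-1]]).astype(float))*R.from_rotvec([-tilt,0,0])
def plan(grasp,rot,n,start=None):
    "grasp: point 19 mm behind the TCP; prints the constant row of a screw path"
    s,q=tool(); A=np.eye(4);A[:3,:3]=(q).as_matrix();A[:3,3]=s['eef_pos']
    if start is not None:A[:3,:3]=start[1].as_matrix();A[:3,3]=start[0]+start[1].apply([0,0,.019])
    B=np.eye(4);B[:3,:3]=rot.as_matrix();B[:3,3]=grasp+rot.apply([0,0,.019])
    T=expm(logm(np.linalg.inv(A)@B).real/n); X=A.copy();rad=[];zz=[]
    for i in range(n): X=X@T;rad.append(np.hypot(*X[:2,3]));zz.append(X[2,3])
    print("row",np.round(T[:3,3],4),"turn",np.round(R.from_matrix(T[:3,:3]).as_rotvec(),4),"n",n,"rad",round(min(rad),3),round(max(rad),3),"z",round(min(zz),3),round(max(zz),3))
def rep():
    s,q=tool();g=s['eef_pos']-q.apply([0,0,.019]);c=R.from_euler('z',-YAW).apply(g-CASE)
    print("t",round(s['time'],2),"tcp",s['eef_pos'].round(4),"grasp case",c.round(4),"F",s['contact_force'].round(1),"op",round(s['opening'],3),"ff",round(s['finger_force'],1),"q",s['qpos'].round(2))
E
python3 - <<'E'
from h import *
PS=YAW+np.pi/2
print(C([-.117,-.025,.056]))
plan(C([-.117,-.025,.15]),down(PS),30)
plan(C([-.117,-.025,.15]),down(PS),40)
rep()
E
```

```text
[0.41253529 0.14268229 0.056     ]
row [ 0.03   -0.0029  0.0033] turn [-0.     -0.0001 -0.061 ] n 30 rad 0.437 0.672 z 0.131 0.227
row [ 0.0225 -0.002   0.0025] turn [-0.     -0.     -0.0457] n 40 rad 0.437 0.673 z 0.131 0.228
t 0.15 tcp [ 0.2539 -0.6249  0.2302] grasp case [-0.7052 -0.543   0.2492] F [ 0.2  0.6 -0. ] op 1.002 ff 0.0 q [-1.34  0.29  1.58 -0.    1.28 -0.15]
```

Emit:
move_arm(moves=[[0.38, [0.03, -0.003, 0.0033], [0, 0, -0.061]], [0.38, [0.03, -0.003, 0.0033], [0, 0, -0.061]], [0.38, [0.03, -0.003, 0.0033], [0, 0, -0.061]], [0.38, [0.03, -0.003, 0.0033], [0, 0, -0.061]], [0.38, [0.03, -0.003, 0.0033], [0, 0, -0.061]], [0.38, [0.03, -0.003, 0.0033], [0, 0, -0.061]], [0.38, [0.03, -0.003, 0.0033], [0, 0, -0.061]], [0.38, [0.03, -0.003, 0.0033], [0, 0, -0.061]], [0.38, [0.03, -0.003, 0.0033], [0, 0, -0.061]], [0.38, [0.03, -0.003, 0.0033], [0, 0, -0.061]]], grip_force=25)

```text
time: 0.98
eef_pos: [0.47, -0.4194, 0.1977]
tcp_rot: [0.878, 0.479, -0.0, -0.0]
contact_force: [0.6, 0.3, 0.1]
opening: 0.381
finger_force: 0.0
```

Emit:
move_arm(moves=[[0.38, [0.03, -0.003, 0.0033], [0, 0, -0.061]], [0.38, [0.03, -0.003, 0.0033], [0, 0, -0.061]], [0.38, [0.03, -0.003, 0.0033], [0, 0, -0.061]], [0.38, [0.03, -0.003, 0.0033], [0, 0, -0.061]], [0.38, [0.03, -0.003, 0.0033], [0, 0, -0.061]], [0.38, [0.03, -0.003, 0.0033], [0, 0, -0.061]], [0.38, [0.03, -0.003, 0.0033], [0, 0, -0.061]], [0.38, [0.03, -0.003, 0.0033], [0, 0, -0.061]], [0.38, [0.03, -0.003, 0.0033], [0, 0, -0.061]], [0.38, [0.03, -0.003, 0.0033], [0, 0, -0.061]]])

```text
time: 1.82
eef_pos: [0.5283, -0.1284, 0.1649]
tcp_rot: [0.694, 0.72, 0.0, -0.0]
contact_force: [1.0, -0.2, 0.1]
opening: 0.38
finger_force: 0.0
```

Emit:
move_arm(moves=[[0.38, [0.03, -0.003, 0.0033], [0, 0, -0.061]], [0.38, [0.03, -0.003, 0.0033], [0, 0, -0.061]], [0.38, [0.03, -0.003, 0.0033], [0, 0, -0.061]], [0.38, [0.03, -0.003, 0.0033], [0, 0, -0.061]], [0.38, [0.03, -0.003, 0.0033], [0, 0, -0.061]], [0.38, [0.03, -0.003, 0.0033], [0, 0, -0.061]], [0.38, [0.03, -0.003, 0.0033], [0, 0, -0.061]], [0.38, [0.03, -0.003, 0.0033], [0, 0, -0.061]], [0.38, [0.03, -0.003, 0.0033], [0, 0, -0.061]], [0.38, [0.03, -0.003, 0.0033], [0, 0, -0.061]]])

```text
time: 2.65
eef_pos: [0.4094, 0.1436, 0.1321]
tcp_rot: [0.445, 0.895, 0.0, -0.0]
contact_force: [-0.2, 0.3, -0.3]
opening: 0.382
finger_force: 0.0
```

```bash
python3 - <<'E'
from h import *
rep()
plan(C([-.117,-.025,.15]),down(YAW+np.pi/2),1)
plan(C([-.117,-.025,.056]),down(YAW+np.pi/2),8)
im=read_camera("top");s=read_camera("scene");rep()
o=np.vstack([cv2.resize(im[150:275,110:245],(540,500)),])
o2=cv2.resize(s[140:260,130:260],(260,240))
w=np.zeros((500,800,3),np.uint8);w[:,:540]=o;w[:240,540:]=o2
cv2.imwrite("pics/c2.png",w[:,:,::-1])
E
```

```text
t 2.65 tcp [0.4094 0.1436 0.1321] grasp case [-0.119  -0.0224  0.1511] F [-0.2  0.3 -0.3] op 0.382 ff 0.0 q [ 0.1  -0.15  2.23  0.    1.06 -0.55]
row [-0.0026  0.002   0.0011] turn [ 0.0001 -0.0001  0.0029] n 1 rad 0.437 0.437 z 0.131 0.131
row [-0.0003  0.0002  0.0119] turn [ 0.     -0.      0.0004] n 8 rad 0.434 0.437 z 0.037 0.12
t 2.75 tcp [0.4069 0.1446 0.1309] grasp case [-0.1202 -0.0201  0.1499] F [-0.1  0.3 -0.5] op 0.382 ff 0.0 q [ 0.11 -0.16  2.24  0.    1.06 -0.55]
```

View pics/c2.png

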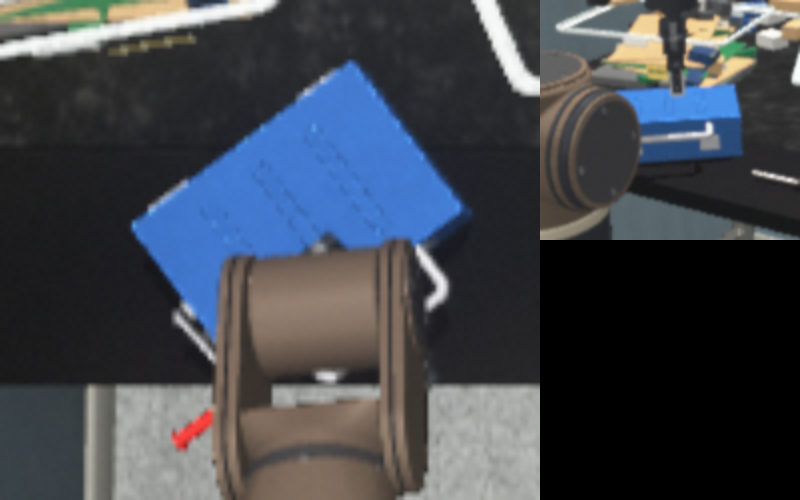

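The top view shows the gripper above the bar, just inside its middle, and the bar's right corner visible at crop (440,290). The arm covers the rest. I'll lower onto the bar.

Emit:
move_arm(moves=[[0.38, [-0.002, 0.003, 0.01], [0, 0, 0.003]], [0.38, [0, 0, 0.012], [0, 0, 0]], [0.38, [0, 0, 0.012], [0, 0, 0]], [0.38, [0, 0, 0.012], [0, 0, 0]], [0.38, [0, 0, 0.012], [0, 0, 0]], [0.38, [0, 0, 0.012], [0, 0, 0]], [0.38, [0, 0, 0.012], [0, 0, 0]], [0.38, [0, 0, 0.012], [0, 0, 0]], [0.38, [0, 0, 0], [0, 0, 0]], [0.38, [0, 0, 0], [0, 0, 0]]])

```text
time: 3.58
eef_pos: [0.4141, 0.1418, 0.0375]
tcp_rot: [0.449, 0.894, -0.001, -0.001]
contact_force: [0.8, 0.0, 0.2]
opening: 0.378
finger_force: 0.0
```

Emit:
move_arm(moves=[[0.05, [0, 0, 0], [0, 0, 0]], [0.05, [0, 0, 0], [0, 0, 0]], [0, [0, 0, 0], [0, 0, 0]], [0, [0, 0, 0], [0, 0, 0]], [0, [0, 0, 0], [0, 0, 0]], [0, [0, 0, 0], [0, 0, 0]], [0, [0, 0, 0], [0, 0, 0]], [0, [0, 0, 0], [0, 0, 0]], [0, [0, 0, 0], [0, 0, 0]], [0, [0, 0, 0], [0, 0, 0]]])

```text
time: 4.42
eef_pos: [0.414, 0.1416, 0.039]
tcp_rot: [0.447, 0.894, -0.001, 0.0]
contact_force: [-1.5, -4.0, 1.5]
opening: 0.105
finger_force: 24.6
```

```bash
python3 - <<'E'
from h import *
rep()
# arc table: tool y = case x, tool z = -z ; 40 rows to lid 1.31
a=np.linspace(0,1.31,41)+np.arctan2(12,192);p=np.c_[-np.cos(a),np.sin(a)]*.1924
d=np.diff(p,axis=0);print(np.round(d[:,0],4).tolist());print(np.round(-d[:,1],4).tolist())
E
```

```text
t 4.42 tcp [0.414  0.1416 0.039 ] grasp case [-0.1164 -0.0267  0.058 ] F [-1.5 -4.   1.5] op 0.105 ff 24.6 q [ 0.1   0.02  2.27 -0.    0.85 -0.54]
[0.0005, 0.0007, 0.0009, 0.0011, 0.0013, 0.0015, 0.0017, 0.0019, 0.0021, 0.0023, 0.0025, 0.0027, 0.0029, 0.003, 0.0032, 0.0034, 0.0036, 0.0037, 0.0039, 0.0041, 0.0042, 0.0044, 0.0045, 0.0047, 0.0048, 0.0049, 0.0051, 0.0052, 0.0053, 0.0054, 0.0055, 0.0056, 0.0057, 0.0058, 0.0059, 0.0059, 0.006, 0.0061, 0.0061, 0.0062]
[-0.0063, -0.0063, -0.0062, -0.0062, -0.0062, -0.0061, -0.0061, -0.006, -0.0059, -0.0059, -0.0058, -0.0057, -0.0056, -0.0055, -0.0054, -0.0053, -0.0052, -0.0051, -0.0049, -0.0048, -0.0047, -0.0045, -0.0044, -0.0042, -0.0041, -0.0039, -0.0038, -0.0036, -0.0034, -0.0033, -0.0031, -0.0029, -0.0027, -0.0025, -0.0023, -0.0021, -0.0019, -0.0017, -0.0015, -0.0013]
```

Emit:
move_arm(moves=[[0, [0, 0.0005, -0.0063], [0, 0, 0]], [0, [0, 0.0007, -0.0063], [0, 0, 0]], [0, [0, 0.0009, -0.0062], [0, 0, 0]], [0, [0, 0.0011, -0.0062], [0, 0, 0]], [0, [0, 0.0013, -0.0062], [0, 0, 0]], [0, [0, 0.0015, -0.0061], [0, 0, 0]], [0, [0, 0.0017, -0.0061], [0, 0, 0]], [0, [0, 0.0019, -0.006], [0, 0, 0]], [0, [0, 0.0021, -0.0059], [0, 0, 0]], [0, [0, 0.0023, -0.0059], [0, 0, 0]]])

```text
time: 5.25
eef_pos: [0.4246, 0.1497, 0.0999]
tcp_rot: [0.447, 0.894, -0.002, 0.0]
contact_force: [-0.4, -5.7, -2.1]
opening: 0.102
finger_force: 24.3
```

Emit:
move_arm(moves=[[0, [0, 0.0025, -0.0058], [0, 0, 0]], [0, [0, 0.0027, -0.0057], [0, 0, 0]], [0, [0, 0.0029, -0.0056], [0, 0, 0]], [0, [0, 0.003, -0.0055], [0, 0, 0]], [0, [0, 0.0032, -0.0054], [0, 0, 0]], [0, [0, 0.0034, -0.0053], [0, 0, 0]], [0, [0, 0.0036, -0.0052], [0, 0, 0]], [0, [0, 0.0037, -0.0051], [0, 0, 0]], [0, [0, 0.0039, -0.0049], [0, 0, 0]], [0, [0, 0.0041, -0.0048], [0, 0, 0]]])

```text
time: 6.08
eef_pos: [0.4497, 0.1686, 0.1537]
tcp_rot: [0.447, 0.894, -0.004, -0.001]
contact_force: [-6.6, -10.0, 5.9]
opening: 0.102
finger_force: 24.6
```

```bash
python3 - <<'E'
from h import *
rep();s,q=tool();g=R.from_euler('z',-YAW).apply(s['eef_pos']-q.apply([0,0,.019])-CASE)-[.075,0,.044]
print(np.hypot(g[0],g[2]),np.arctan2(g[2],-g[0])-.0624, R.from_euler('z',-YAW).apply(s['contact_force']))
im=read_camera("scene");cv2.imwrite("pics/s3.png",cv2.resize(im[100:280,100:300],(800,720))[:600,:,::-1])
E
```

```text
t 6.08 tcp [0.4497 0.1686 0.1537] grasp case [-0.0716 -0.0265  0.1727] F [ -6.6 -10.    5.9] op 0.102 ff 24.6 q [ 0.15 -0.06  2.11 -0.01  1.1  -0.49]
0.19504242662528007 0.658216621316998 [-11.26399369  -4.00732266   5.94501038]
```

View pics/s3.png

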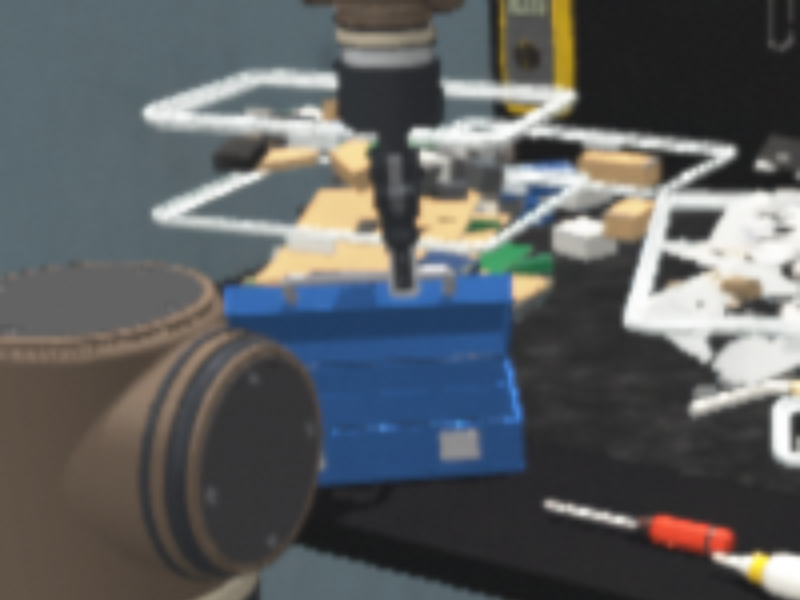

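The scene view shows the lid about half open (edge near crop (370,290)), with the fingers still on the bar. I'll continue with a small correction outward.

Emit:
move_arm(moves=[[0, [0, 0.0039, -0.005], [0, 0, 0]], [0, [0, 0.004, -0.0048], [0, 0, 0]], [0, [0, 0.0041, -0.0047], [0, 0, 0]], [0, [0, 0.0043, -0.0045], [0, 0, 0]], [0, [0, 0.0045, -0.0044], [0, 0, 0]], [0, [0, 0.0047, -0.0041], [0, 0, 0]], [0, [0, 0.0048, -0.004], [0, 0, 0]], [0, [0, 0.005, -0.0038], [0, 0, 0]], [0, [0, 0.0051, -0.0036], [0, 0, 0]], [0, [0, 0.0052, -0.0035], [0, 0, 0]]])

```text
time: 6.97
eef_pos: [0.4884, 0.1979, 0.1966]
tcp_rot: [0.448, 0.894, -0.001, 0.0]
contact_force: [-3.3, -4.2, 4.4]
opening: 0.101
finger_force: 24.3
```

```bash
python3 - <<'E'
from h import *
rep();s,q=tool();g=R.from_euler('z',-YAW).apply(s['eef_pos']-q.apply([0,0,.019])-CASE)-[.075,0,.044]
print(np.hypot(g[0],g[2]),np.arctan2(g[2],-g[0])-.0624, R.from_euler('z',-YAW).apply(s['contact_force']))
E
```

```text
t 6.97 tcp [0.4884 0.1979 0.1966] grasp case [-0.0232 -0.0265  0.2156] F [-3.3 -4.2  4.4] op 0.101 ff 24.3 q [ 0.19 -0.01  1.97 -0.    1.18 -0.45]
0.1976893119295656 0.9887591897237202 [-5.17964882 -1.3668142   4.38584993]
```

Emit:
move_arm(moves=[[0, [0, 0.0055, -0.0031], [0, 0, 0]], [0, [0, 0.0056, -0.0029], [0, 0, 0]], [0, [0, 0.0057, -0.0027], [0, 0, 0]], [0, [0, 0.0058, -0.0025], [0, 0, 0]], [0, [0, 0.0059, -0.0023], [0, 0, 0]], [0, [0, 0.0059, -0.0021], [0, 0, 0]], [0, [0, 0.0055, -0.0019], [0, 0, 0]], [0, [0, 0.005, -0.0017], [0, 0, 0]], [0, [0, 0.005, -0.0013], [0, 0, 0]], [0, [0, 0.004, -0.001], [0, 0, 0]]])

```text
time: 7.8
eef_pos: [0.5322, 0.231, 0.2176]
tcp_rot: [0.448, 0.894, 0.001, 0.001]
contact_force: [-0.6, -2.1, 6.0]
opening: 0.104
finger_force: 26.0
```

```bash
python3 - <<'E'
from h import *
rep();s,q=tool();g=R.from_euler('z',-YAW).apply(s['eef_pos']-q.apply([0,0,.019])-CASE)-[.075,0,.044]
print(np.hypot(g[0],g[2]),np.arctan2(g[2],-g[0])-.0624, R.from_euler('z',-YAW).apply(s['contact_force']))
im=read_camera("scene");im2=read_camera("top")
o=np.hstack([cv2.resize(im[100:250,130:250],(400,500)),cv2.resize(im2[150:275,120:220],(400,500))])
cv2.imwrite("pics/s4.png",o[:,:,::-1])
E
```

```text
t 7.8 tcp [0.5322 0.231  0.2176] grasp case [ 0.0317 -0.0264  0.2366] F [-0.6 -2.1  6. ] op 0.104 ff 26.0 q [ 0.23  0.09  1.83  0.    1.22 -0.41]
0.19736045096267596 1.2873459032130017 [-1.77346911 -1.33432793  5.98203192]
```

View pics/s4.png

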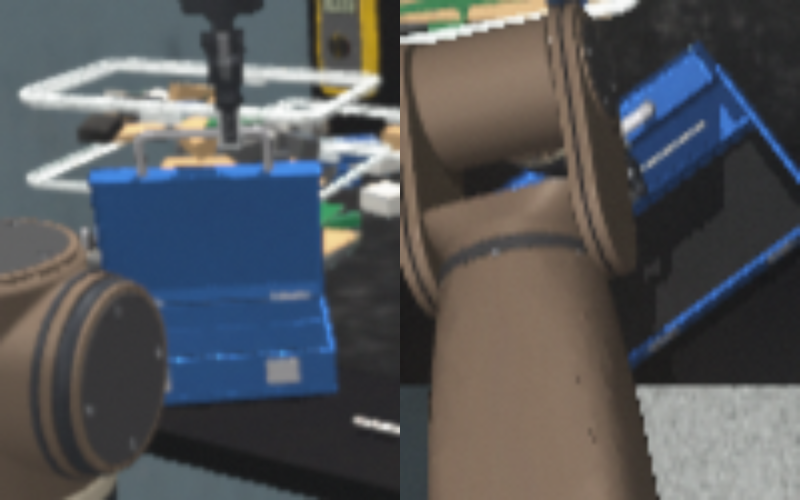

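Both views show the lid nearly upright, still held at the bar. The brace isn't visible behind the arm. I'll push on gently until it stops.

Emit:
move_arm(moves=[[0, [0, 0.002, 0.0001], [0, 0, 0]], [0, [0, 0.002, 0.0002], [0, 0, 0]], [0, [0, 0.0015, 0], [0, 0, 0]], [0, [0, 0.0015, 0], [0, 0, 0]], [0, [0, 0, 0], [0, 0, 0]], [0, [0, 0, 0], [0, 0, 0]], [0, [0, 0, 0], [0, 0, 0]], [0, [0, 0, 0], [0, 0, 0]], [0, [0, 0, 0], [0, 0, 0]], [0, [0, 0, 0], [0, 0, 0]]])

```text
time: 8.73
eef_pos: [0.5369, 0.2346, 0.2186]
tcp_rot: [0.448, 0.894, -0.0, 0.0]
contact_force: [-4.7, -4.1, 11.0]
opening: 0.107
finger_force: 26.6
```

```bash
cat >> h.py <<'E'
def lid():
    s,q=tool();g=R.from_euler('z',-YAW).apply(s['eef_pos']-q.apply([0,0,.019])-CASE)-[.075,0,.044]
    print("lid r",np.hypot(g[0],g[2]).round(4),np.round(np.arctan2(g[2],-g[0])-.0624,3),"Fcase", R.from_euler('z',-YAW).apply(s['contact_force']).round(1))
E
python3 -c "
from h import *
rep();lid()"
```

```text
t 8.73 tcp [0.5369 0.2346 0.2186] grasp case [ 0.0376 -0.0263  0.2376] F [-4.7 -4.1 11. ] op 0.107 ff 26.6 q [ 0.24  0.1   1.81 -0.    1.23 -0.4 ]
lid r 0.1972 1.318 Fcase [-6.2 -0.5 11. ]
```

Emit:
move_arm(moves=[[0, [0, 0.0015, -0.001], [0, 0, 0]], [0, [0, 0.0015, -0.001], [0, 0, 0]], [0, [0, 0.0015, 0], [0, 0, 0]], [0, [0, 0.0015, 0], [0, 0, 0]], [0, [0, 0, 0], [0, 0, 0]], [0, [0, 0, 0], [0, 0, 0]], [0, [0, 0, 0], [0, 0, 0]], [0, [0, 0, 0], [0, 0, 0]], [0, [0, 0, 0], [0, 0, 0]], [0, [0, 0, 0], [0, 0, 0]]])

```text
time: 9.57
eef_pos: [0.5381, 0.2356, 0.2189]
tcp_rot: [0.448, 0.894, -0.006, -0.003]
contact_force: [-14.1, -10.7, 12.4]
opening: 0.105
finger_force: 26.9
```

```bash
python3 -c "
from h import *
rep();lid()"
```

```text
t 9.57 tcp [0.5381 0.2356 0.2189] grasp case [ 0.0395 -0.0263  0.2379] F [-14.1 -10.7  12.4] op 0.105 ff 26.9 q [ 0.24  0.11  1.8  -0.    1.24 -0.4 ]
lid r 0.1971 1.327 Fcase [-17.7  -0.1  12.4]
```

Emit:
move_arm(moves=[[0, [0, 0, 0], [0, 0, 0]], [0, [0, 0, 0], [0, 0, 0]], [0, [0, -0.002, 0], [0, 0, 0]], [0, [0, -0.002, 0], [0, 0, 0]], [0, [0, -0.002, 0], [0, 0, 0]], [0, [0, -0.002, 0], [0, 0, 0]], [0, [0, -0.002, 0], [0, 0, 0]], [0, [0, -0.002, 0], [0, 0, 0]], [0, [0, -0.002, 0], [0, 0, 0]], [0, [0, -0.002, 0], [0, 0, 0]]])

```text
time: 10.4
eef_pos: [0.5297, 0.2291, 0.2168]
tcp_rot: [0.448, 0.894, 0.002, 0.001]
contact_force: [7.9, 1.7, -7.7]
opening: 0.101
finger_force: 25.0
```

```bash
python3 -c "
from h import *
rep();lid()"
```

```text
t 10.4 tcp [0.5297 0.2291 0.2168] grasp case [ 0.0285 -0.0264  0.2358] F [ 7.9  1.7 -7.7] op 0.101 ff 25.0 q [ 0.23  0.08  1.84  0.    1.22 -0.41]
lid r 0.1973 1.271 Fcase [ 7.3 -3.4 -7.7]
```

Emit:
move_arm(moves=[[0, [0, 0, 0], [0, 0, 0]], [0, [0, 0, 0], [0, 0, 0]], [0, [0, 0, 0], [0, 0, 0]], [0, [0, 0, 0], [0, 0, 0]], [0, [0, 0, 0], [0, 0, 0]], [0, [0, 0, 0], [0, 0, 0]], [0, [0, 0, 0], [0, 0, 0]], [0, [0, 0, 0], [0, 0, 0]], [0, [0, 0, 0], [0, 0, 0]], [0, [0, 0, 0], [0, 0, 0]]])

```text
time: 11.23
eef_pos: [0.5299, 0.2293, 0.2168]
tcp_rot: [0.448, 0.894, 0.002, 0.001]
contact_force: [6.6, 0.2, -6.0]
opening: 0.102
finger_force: 25.2
```

```bash
python3 - <<'E'
from h import *
rep();lid()
im=read_camera("scene");im2=read_camera("top")
for n,i in(("scene",im),("top",im2)):
    for th in (1.6,2.0,2.3,2.5,2.6):
        b=th-.05;print(n,th,proj(n,C([-.026-.055*np.cos(b),.16,.031+.055*np.sin(b)])).round(0),end=' ')
    m=mask(i,(0,150,90),(8,255,255),(100,130,220,270));k=np.argwhere(m)[:,::-1];print(len(k),k.mean(0) if len(k) else '')
E
```

```text
t 11.23 tcp [0.5299 0.2293 0.2168] grasp case [ 0.0288 -0.0264  0.2358] F [ 6.6  0.2 -6. ] op 0.102 ff 25.2 q [ 0.23  0.08  1.84  0.    1.22 -0.41]
lid r 0.1973 1.272 Fcase [ 5.5 -3.8 -6. ]
scene 1.6 [141. 192.] scene 2.0 [142. 191.] scene 2.3 [143. 192.] scene 2.5 [144. 193.] scene 2.6 [144. 194.] 0 
top 1.6 [146. 241.] top 2.0 [142. 236.] top 2.3 [141. 232.] top 2.5 [140. 230.] top 2.6 [140. 229.] 0
```

The lid pushes back towards the hinge instead of falling, so the brace is holding it. I'll ease off, open slightly as a cage, then rise.

Emit:
move_arm(moves=[[0, [0, 0.0015, 0], [0, 0, 0]], [0, [0, 0.0015, 0], [0, 0, 0]], [0.2, [0, 0, 0], [0, 0, 0]], [0.25, [0, 0, 0], [0, 0, 0]], [0.35, [0, 0, 0], [0, 0, 0]], [0.38, [0, 0, 0], [0, 0, 0]], [0.38, [0, 0, 0], [0, 0, 0]], [0.38, [0, 0, -0.01], [0, 0, 0]], [0.38, [0, 0, -0.02], [0, 0, 0]], [0.38, [0, 0, -0.03], [0, 0, 0]]])

```text
time: 12.17
eef_pos: [0.5296, 0.2301, 0.2765]
tcp_rot: [0.448, 0.894, -0.002, -0.003]
contact_force: [0.4, 0.2, -0.5]
opening: 0.376
finger_force: 0.0
```

```bash
python3 - <<'E'
from h import *
rep();lid()
P=np.array([.502,-.451,.010])
up=down(1.723)
plan(P+[0,0,.14],up,30)
E
```

```text
t 12.17 tcp [0.5296 0.2301 0.2765] grasp case [ 0.0292 -0.0256  0.2955] F [ 0.4  0.2 -0.5] op 0.376 ff 0.0 q [ 0.23  0.04  1.77  0.    1.34 -0.41]
lid r 0.2556 1.328 Fcase [ 0.4 -0.1 -0.5]
row [-0.0207 -0.0099  0.0049] turn [-0.0002 -0.      0.0163] n 30 rad 0.557 0.675 z 0.131 0.272
```

Emit:
move_arm(moves=[[0.5, [-0.031, -0.015, 0.004], [0, 0, 0.0245]], [0.6, [-0.031, -0.015, 0.006], [0, 0, 0.0245]], [0.6, [-0.031, -0.015, 0.008], [0, 0, 0.0245]], [0.6, [-0.031, -0.015, 0.0075], [0, 0, 0.0245]], [0.6, [-0.031, -0.015, 0.0075], [0, 0, 0.0245]], [0.6, [-0.031, -0.015, 0.0075], [0, 0, 0.0245]], [0.6, [-0.031, -0.015, 0.0075], [0, 0, 0.0245]], [0.6, [-0.031, -0.015, 0.0075], [0, 0, 0.0245]], [0.6, [-0.031, -0.015, 0.0075], [0, 0, 0.0245]], [0.6, [-0.031, -0.015, 0.0075], [0, 0, 0.0245]]])

```text
time: 13.0
eef_pos: [0.5592, -0.1138, 0.2088]
tcp_rot: [0.554, 0.832, 0.0, 0.001]
contact_force: [-0.0, 0.6, 0.4]
opening: 0.603
finger_force: 0.0
```

Emit:
move_arm(moves=[[0.6, [-0.031, -0.015, 0.0075], [0, 0, 0.0245]], [0.6, [-0.031, -0.015, 0.0075], [0, 0, 0.0245]], [0.6, [-0.031, -0.015, 0.0075], [0, 0, 0.0245]], [0.6, [-0.031, -0.015, 0.0075], [0, 0, 0.0245]], [0.6, [-0.031, -0.015, 0.0075], [0, 0, 0.0245]], [0.6, [-0.031, -0.015, 0.0075], [0, 0, 0.0245]], [0.6, [-0.031, -0.015, 0.0075], [0, 0, 0.0245]], [0.6, [-0.031, -0.015, 0.0075], [0, 0, 0.0245]], [0.6, [-0.031, -0.015, 0.0075], [0, 0, 0.0245]], [0.6, [-0.031, -0.015, 0.0075], [0, 0, 0.0245]]])

```text
time: 13.83
eef_pos: [0.5029, -0.4529, 0.1337]
tcp_rot: [0.652, 0.758, 0.0, 0.001]
contact_force: [0.3, 0.9, 0.4]
opening: 0.598
finger_force: 0.0
```

```bash
python3 - <<'E'
from h import *
rep()
P=np.array([.502,-.451,.010])
plan(P,down(1.723),10)
im=read_camera("scene");im2=read_camera("top");rep()
plan(P,down(1.723),10)
o=np.hstack([cv2.resize(im[100:250,110:230],(400,500)),cv2.resize(im2[130:275,115:231],(400,500))])
cv2.imwrite("pics/s5.png",o[:,:,::-1])
for n,i in(("scene",im),("top",im2)):
    m=mask(i,(0,150,90),(8,255,255),(100,130,220,270));k=np.argwhere(m)[:,::-1];print(n,len(k))
    if len(k)>3:
        r=cv2.minAreaRect(k.astype(np.float32));print(r)
        if n=="top":print(ray("top",r[0],.062),C([.02,.158,.062]))
E
```

```text
t 13.83 tcp [ 0.5029 -0.4529  0.1337] grasp case [-0.4029 -0.5552  0.1527] F [0.3 0.9 0.4] op 0.598 ff 0.0 q [-0.88  0.38  1.65  0.    1.12 -1.03]
row [ 0.0002 -0.0001  0.0143] turn [ 0.0001  0.0001 -0.0002] n 10 rad 0.675 0.677 z -0.009 0.119
t 13.93 tcp [ 0.5008 -0.4554  0.1323] grasp case [-0.406  -0.556   0.1513] F [ 0.4 -0.6 -0.7] op 0.595 ff 0.0 q [-0.89  0.38  1.65 -0.    1.12 -1.03]
row [0.0004 0.0002 0.0141] turn [-0.0001  0.0001 -0.0006] n 10 rad 0.675 0.677 z -0.009 0.118
scene 0
top 91
((139.58123779296875, 230.12637329101562), (5.527743816375732, 20.789125442504883), 57.2647705078125)
[0.40802239 0.37318987 0.062     ] [0.41199264 0.37128173 0.062     ]
```

View pics/s5.png

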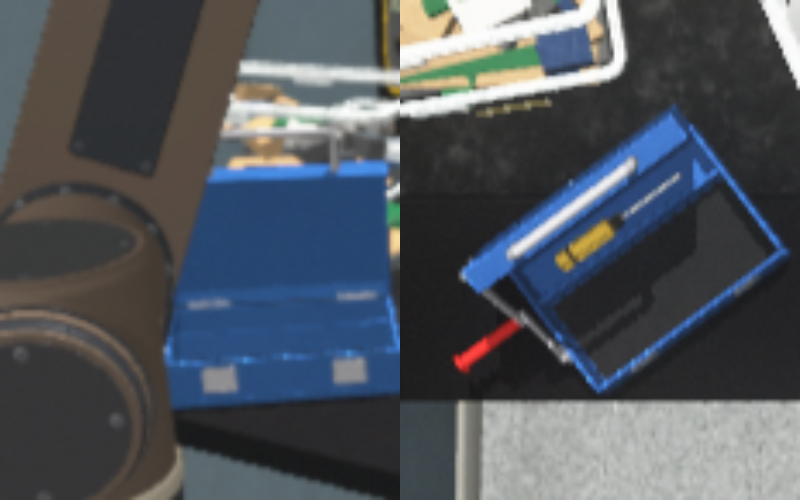

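The top view shows the lid standing open, with the red knee at the locked position (pixel 140,230, predicted 140,229). The front compartment is empty. Next I'll grasp the pump.

Emit:
move_arm(moves=[[0.6, [0.004, 0.002, 0.018], [0, 0, -0.004]], [0.6, [0, 0, 0.02], [0, 0, 0]], [0.6, [0, 0, 0.02], [0, 0, 0]], [0.6, [0, 0, 0.02], [0, 0, 0]], [0.6, [0, 0, 0.018], [0, 0, 0]], [0.6, [0, 0, 0.014], [0, 0, 0]], [0.6, [0, 0, 0.01], [0, 0, 0]], [0.6, [0, 0, 0.006], [0, 0, 0]], [0.6, [0, 0, 0.003], [0, 0, 0]], [0.5, [0, 0, 0], [0, 0, 0]]])

```text
time: 14.77
eef_pos: [0.5046, -0.4466, 0.0039]
tcp_rot: [0.65, 0.76, 0.0, -0.0]
contact_force: [-0.6, 0.5, -0.4]
opening: 0.501
finger_force: 0.0
```

Emit:
move_arm(moves=[[0.3, [0, 0, 0.001], [0, 0, 0]], [0.1, [0, 0, 0], [0, 0, 0]], [0.1, [0, 0, 0], [0, 0, 0]], [0.1, [0, 0, 0], [0, 0, 0]], [0.1, [0, 0, 0], [0, 0, 0]], [0.1, [0, 0, 0], [0, 0, 0]], [0.1, [0, 0, 0], [0, 0, 0]], [0.1, [0, 0, 0], [0, 0, 0]], [0.1, [0, 0, 0], [0, 0, 0]], [0.1, [0, 0, 0], [0, 0, 0]]])

```text
time: 15.6
eef_pos: [0.5049, -0.4473, 0.004]
tcp_rot: [0.65, 0.76, -0.0, 0.001]
contact_force: [1.0, 0.6, 5.7]
opening: 0.21
finger_force: 27.0
```

```bash
python3 - <<'E'
from h import *
rep()
s,q=tool();g=s['eef_pos']-q.apply([0,0,.019])
P2=np.array([g[0],g[1],.20])
tgt=C([-.03,0,.14]);rt=down(YAW+np.pi/2,.2)
print(s['eef_pos'],q.as_matrix().round(3))
plan(tgt,rt,20,start=(g+[0,0,.13],q))
plan(C([-.03,0,.03]),rt,10,start=(tgt,rt))
E
```

```text
t 15.6 tcp [ 0.5049 -0.4473  0.004 ] grasp case [-0.3979 -0.5519  0.023 ] F [1.  0.6 5.7] op 0.21 ff 27.0 q [-0.88  0.54  1.69 -0.    0.91 -1.03]
[ 0.50490286 -0.44726226  0.0039851 ] [[-0.155  0.988  0.001]
 [ 0.988  0.155 -0.001]
 [-0.001  0.001 -1.   ]]
row [0.0317 0.011  0.0019] turn [-0.0098  0.0025 -0.0244] n 20 rad 0.51 0.658 z 0.121 0.132
row [-0.     -0.0022  0.0108] turn [-0. -0. -0.] n 10 rad 0.518 0.518 z 0.011 0.11
```

Emit:
move_arm(moves=[[0.1, [0, 0, -0.004], [0, 0, 0]], [0.1, [0, 0, -0.008], [0, 0, 0]], [0.1, [0, 0, -0.012], [0, 0, 0]], [0.1, [0, 0, -0.016], [0, 0, 0]], [0.1, [0, 0, -0.018], [0, 0, 0]], [0.1, [0, 0, -0.018], [0, 0, 0]], [0.1, [0, 0, -0.018], [0, 0, 0]], [0.1, [0, 0, -0.016], [0, 0, 0]], [0.1, [0, 0, -0.012], [0, 0, 0]], [0.1, [0, 0, -0.008], [0, 0, 0]]])

```text
time: 16.43
eef_pos: [0.5051, -0.4474, 0.1362]
tcp_rot: [0.65, 0.76, -0.0, 0.002]
contact_force: [-0.2, -0.4, -0.3]
opening: 0.208
finger_force: 26.6
```

Emit:
move_arm(moves=[[0.1, [0.02, 0.006, 0.001], [-0.006, 0.0015, -0.015]], [0.1, [0.0317, 0.011, 0.0019], [-0.0098, 0.0025, -0.0244]], [0.1, [0.0317, 0.011, 0.0019], [-0.0098, 0.0025, -0.0244]], [0.1, [0.0317, 0.011, 0.0019], [-0.0098, 0.0025, -0.0244]], [0.1, [0.0317, 0.011, 0.0019], [-0.0098, 0.0025, -0.0244]], [0.1, [0.0317, 0.011, 0.0019], [-0.0098, 0.0025, -0.0244]], [0.1, [0.0317, 0.011, 0.0019], [-0.0098, 0.0025, -0.0244]], [0.1, [0.0317, 0.011, 0.0019], [-0.0098, 0.0025, -0.0244]], [0.1, [0.0317, 0.011, 0.0019], [-0.0098, 0.0025, -0.0244]], [0.1, [0.0317, 0.011, 0.0019], [-0.0098, 0.0025, -0.0244]]])

```text
time: 17.27
eef_pos: [0.527, -0.1232, 0.1218]
tcp_rot: [0.555, 0.83, 0.044, 0.021]
contact_force: [0.2, 0.2, -0.9]
opening: 0.21
finger_force: 26.6
```

```bash
python3 - <<'E'
from h import *
rep()
plan(C([-.03,.003,.14]),down(YAW+np.pi/2,.2),12)
E
```

```text
t 17.27 tcp [ 0.527  -0.1232  0.1218] grasp case [-0.1872 -0.3061  0.1407] F [ 0.2  0.2 -0.9] op 0.21 ff 26.6 q [-0.46  0.08  2.03  0.1   0.98 -0.9 ]
row [0.0274 0.0095 0.0017] turn [-0.0084  0.002  -0.021 ] n 12 rad 0.509 0.534 z 0.121 0.121
```

Emit:
move_arm(moves=[[0.1, [0.0274, 0.0095, 0.0017], [-0.0084, 0.002, -0.021]], [0.1, [0.0274, 0.0095, 0.0017], [-0.0084, 0.002, -0.021]], [0.1, [0.0274, 0.0095, 0.0017], [-0.0084, 0.002, -0.021]], [0.1, [0.0274, 0.0095, 0.0017], [-0.0084, 0.002, -0.021]], [0.1, [0.0274, 0.0095, 0.0017], [-0.0084, 0.002, -0.021]], [0.1, [0.0274, 0.0095, 0.0017], [-0.0084, 0.002, -0.021]], [0.1, [0.0274, 0.0095, 0.0017], [-0.0084, 0.002, -0.021]], [0.1, [0.0274, 0.0095, 0.0017], [-0.0084, 0.002, -0.021]], [0.1, [0.0274, 0.0095, 0.0017], [-0.0084, 0.002, -0.021]], [0.1, [0.0274, 0.0095, 0.0017], [-0.0084, 0.002, -0.021]]])

```text
time: 18.1
eef_pos: [0.4839, 0.1631, 0.1206]
tcp_rot: [0.463, 0.881, 0.081, 0.041]
contact_force: [-0.4, -0.4, -0.9]
opening: 0.203
finger_force: 26.6
```

```bash
python3 - <<'E'
from h import *
im=read_camera("top");im=read_camera("top");rep()
rt=down(YAW+np.pi/2,.2)
plan(C([-.03,.003,.14]),rt,3)
plan(C([-.03,.003,.03]),rt,10)
E
```

```text
t 18.2 tcp [0.4827 0.1647 0.1202] grasp case [-0.0511 -0.0496  0.1388] F [ 0.4  0.  -1. ] op 0.205 ff 26.6 q [ 0.08 -0.05  2.17  0.12  0.87 -0.6 ]
row [0.0177 0.0066 0.0009] turn [-0.0062  0.0008 -0.0128] n 3 rad 0.512 0.517 z 0.121 0.121
row [ 0.0053 -0.0001  0.0111] turn [-0.0019  0.0002 -0.0038] n 10 rad 0.51 0.517 z 0.011 0.109
```

```bash
python3 - <<'E'
from h import *
rt=down(YAW+np.pi/2,.1)
plan(C([-.027,.003,.14]),rt,4)
plan(C([-.027,.003,.043]),rt,6,start=(C([-.027,.003,.14]),rt))
E
```

```text
row [0.0133 0.0053 0.0006] turn [ 0.0204  0.0001 -0.0096] n 4 rad 0.512 0.518 z 0.121 0.121
row [-0.     -0.0016  0.0161] turn [ 0. -0.  0.] n 6 rad 0.518 0.518 z 0.024 0.105
```

Emit:
move_arm(moves=[[0.1, [0.0133, 0.0053, 0.0006], [0.0204, 0, -0.0096]], [0.1, [0.0133, 0.0053, 0.0006], [0.0204, 0, -0.0096]], [0.1, [0.0133, 0.0053, 0.0006], [0.0204, 0, -0.0096]], [0.1, [0.0133, 0.0053, 0.0006], [0.0204, 0, -0.0096]], [0.1, [0, 0, 0], [0, 0, 0]], [0.1, [0, 0, 0], [0, 0, 0]], [0.1, [0, -0.0016, 0.016], [0, 0, 0]], [0.1, [0, -0.0016, 0.016], [0, 0, 0]], [0.1, [0, -0.0008, 0.008], [0, 0, 0]], [0.1, [0, 0, 0], [0, 0, 0]]])

```text
time: 19.03
eef_pos: [0.4697, 0.2161, 0.0787]
tcp_rot: [0.449, 0.892, 0.043, 0.022]
contact_force: [-1.2, 0.4, -1.2]
opening: 0.211
finger_force: 26.5
```

```bash
python3 - <<'E'
from h import *
im=read_camera("top");sc=read_camera("scene");rep()
rt=down(YAW+np.pi/2,.1)
plan(C([-.027,.003,.043]),rt,6)
plan(C([-.027,.003,.03]),rt,10)
o=np.hstack([cv2.resize(sc[100:250,130:250],(400,500)),cv2.resize(im[130:275,125:241],(400,500))])
cv2.imwrite("pics/s6.png",o[:,:,::-1])
E
```

```text
t 19.13 tcp [0.4715 0.2169 0.0811] grasp case [-0.0272 -0.0011  0.1   ] F [ 0.4 -0.6 -0.2] op 0.21 ff 26.5 q [ 0.22  0.07  2.12  0.05  0.85 -0.46]
row [ 0.0007 -0.0009  0.0095] turn [ 0.      0.0004 -0.0009] n 6 rad 0.518 0.519 z 0.024 0.072
row [ 0.0004 -0.0007  0.007 ] turn [ 0.      0.0002 -0.0006] n 10 rad 0.518 0.519 z 0.011 0.074
```

View pics/s6.png

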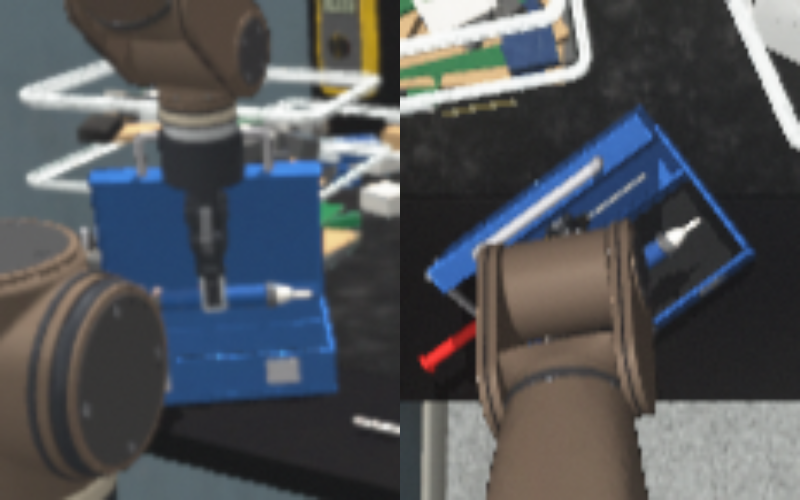

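The pump is level in the gripper and aligned with the case, with its tip near top pixel (211,194). I'll check the tip, then lower.

```bash
python3 - <<'E'
from h import *
for z in(.087,.08): print(R.from_euler('z',-YAW).apply(ray("top",(211.1,194.4),z)-CASE).round(4))
E
```

```text
[-0.0317 -0.0889  0.087 ]
[-0.0305 -0.0884  0.08  ]
```

Emit:
move_arm(moves=[[0.1, [0.0007, -0.001, 0.0095], [0, 0, 0]], [0.1, [0.0007, -0.001, 0.0095], [0, 0, 0]], [0.1, [0.0007, -0.001, 0.0095], [0, 0, 0]], [0.1, [0.0007, -0.001, 0.0095], [0, 0, 0]], [0.1, [0.0007, -0.001, 0.0095], [0, 0, 0]], [0.1, [0.0007, -0.001, 0.0095], [0, 0, 0]], [0.1, [0, 0, 0.003], [0, 0, 0]], [0.1, [0, 0, 0.003], [0, 0, 0]], [0.1, [0, 0, 0.001], [0, 0, 0]], [0.1, [0, 0, 0], [0, 0, 0]]])

```text
time: 19.97
eef_pos: [0.4695, 0.2211, 0.0168]
tcp_rot: [0.448, 0.893, 0.045, 0.023]
contact_force: [0.2, -0.0, -0.2]
opening: 0.208
finger_force: 26.5
```

```bash
python3 - <<'E'
from h import *
rep()
E
```

```text
t 19.97 tcp [0.4695 0.2211 0.0168] grasp case [-0.0262  0.0035  0.0357] F [ 0.2 -0.  -0.2] op 0.208 ff 26.5 q [ 0.23  0.19  2.14  0.06  0.72 -0.46]
```

Emit:
move_arm(moves=[[0.1, [0, -0.0001, 0.001], [0, 0, 0]], [0.1, [0, -0.0001, 0.001], [0, 0, 0]], [0.1, [0, -0.0001, 0.001], [0, 0, 0]], [0.1, [0, -0.0001, 0.001], [0, 0, 0]], [0.1, [0, -0.0001, 0.001], [0, 0, 0]], [0.1, [0, 0, 0.001], [0, 0, 0]], [0.1, [0, 0, 0.0005], [0, 0, 0]], [0.1, [0, 0, 0.0005], [0, 0, 0]], [0.1, [0, 0, 0], [0, 0, 0]], [0.1, [0, 0, 0], [0, 0, 0]]])

```text
time: 20.8
eef_pos: [0.4695, 0.2212, 0.0098]
tcp_rot: [0.448, 0.893, 0.044, 0.023]
contact_force: [0.4, -0.4, -1.1]
opening: 0.205
finger_force: 26.5
```

Emit:
move_arm(moves=[[0.1, [0, 0, 0.0005], [0, 0, 0]], [0.1, [0, 0, 0.0005], [0, 0, 0]], [0.1, [0, 0, 0.0005], [0, 0, 0]], [0.1, [0, 0, 0], [0, 0, 0]], [0.1, [0, 0, 0], [0, 0, 0]], [0.1, [0, 0, 0], [0, 0, 0]], [0.1, [0, 0, 0], [0, 0, 0]], [0.1, [0, 0, 0], [0, 0, 0]], [0.1, [0, 0, 0], [0, 0, 0]], [0.1, [0, 0, 0], [0, 0, 0]]])

```text
time: 21.63
eef_pos: [0.4697, 0.2213, 0.0091]
tcp_rot: [0.448, 0.893, 0.044, 0.023]
contact_force: [-2.8, -1.7, 6.0]
opening: 0.203
finger_force: 27.2
```

Emit:
move_arm(moves=[[0.22, [0, 0, 0], [0, 0, 0]], [0.25, [0, 0, 0], [0, 0, 0]], [0.28, [0, 0, 0], [0, 0, 0]], [0.32, [0, 0, 0], [0, 0, 0]], [0.36, [0, 0, 0], [0, 0, 0]], [0.36, [0, 0, -0.004], [0, 0, 0]], [0.36, [0, 0, -0.008], [0, 0, 0]], [0.36, [0, 0, -0.012], [0, 0, 0]], [0.36, [0, 0, -0.02], [0, 0, 0]], [0.36, [0, 0, -0.02], [0, 0, 0]]])

```text
time: 22.47
eef_pos: [0.4638, 0.2174, 0.0727]
tcp_rot: [0.448, 0.893, 0.044, 0.023]
contact_force: [-0.0, -0.2, 0.5]
opening: 0.36
finger_force: 0.0
```

```bash
python3 - <<'E'
from h import *
rep()
PS=YAW+np.pi/2
k=C([.02,.168,.062]);print(k,np.hypot(*k[:2]))
s,q=tool();g=s['eef_pos']-q.apply([0,0,.019])
g2=g+[0,0,.0]
plan(C([-.06,.06,.18]),down(PS),8)
plan(C([.018,.168,.13]),down(PS),8,start=(C([-.06,.06,.18]),down(PS)))
E
```

```text
t 22.47 tcp [0.4638 0.2174 0.0727] grasp case [-0.033   0.0039  0.0916] F [-0.  -0.2  0.5] op 0.36 ff 0.0 q [ 0.22  0.07  2.14  0.05  0.83 -0.45]
[0.40598066 0.37927273 0.062     ] 0.5555790653290023
row [ 0.007  -0.003  -0.0112] turn [ 0.0124  0.0002 -0.0006] n 8 rad 0.475 0.507 z 0.084 0.161
row [0.0135 0.0097 0.0062] turn [ 0.  0. -0.] n 8 rad 0.483 0.554 z 0.111 0.155
```

Emit:
move_arm(moves=[[0.36, [0.006, -0.003, -0.011], [0.0124, 0, -0.0006]], [0.36, [0.006, -0.003, -0.011], [0.0124, 0, -0.0006]], [0.36, [0.006, -0.003, -0.011], [0.0124, 0, -0.0006]], [0.36, [0.02, -0.003, -0.011], [0.0124, 0, -0.0006]], [0.36, [0.025, -0.003, 0], [0.0124, 0, 0]], [0.36, [0.025, -0.003, 0], [0.0124, 0, 0]], [0.36, [0.025, -0.003, 0], [0.0124, 0, 0]], [0.36, [0.025, 0, 0], [0.0124, 0, 0]], [0.36, [0.02, 0, 0], [0, 0, 0]], [0.36, [0.01, 0, 0], [0, 0, 0]]])

```text
time: 23.3
eef_pos: [0.3429, 0.3389, 0.1149]
tcp_rot: [0.447, 0.895, 0.001, 0.001]
contact_force: [0.4, 0.1, 0.0]
opening: 0.36
finger_force: 0.0
```

```bash
python3 - <<'E'
from h import *
im=read_camera("top");rep()
PS=YAW+np.pi/2
plan(C([.018,.170,.13]),down(PS),4)
o=np.hstack([cv2.resize(im[130:275,125:241],(400,500)),cv2.resize(im[175:275,225:445],(400,182)).repeat(1,0) if 0 else np.zeros((500,400,3),np.uint8)])
o[:182,400:]=cv2.resize(im[175:275,225:445],(400,182))
cv2.imwrite("pics/s7.png",o[:,:,::-1])
E
```

```text
t 23.35 tcp [0.3425 0.3392 0.1147] grasp case [-0.0548  0.1742  0.1337] F [-0.5  0.8 -0.2] op 0.36 ff 0.0 q [ 0.57 -0.01  2.14 -0.    1.01 -0.07]
row [-0.001   0.0182  0.001 ] turn [ 0.0006  0.0003 -0.    ] n 4 rad 0.5 0.554 z 0.111 0.114
```

View pics/s7.png

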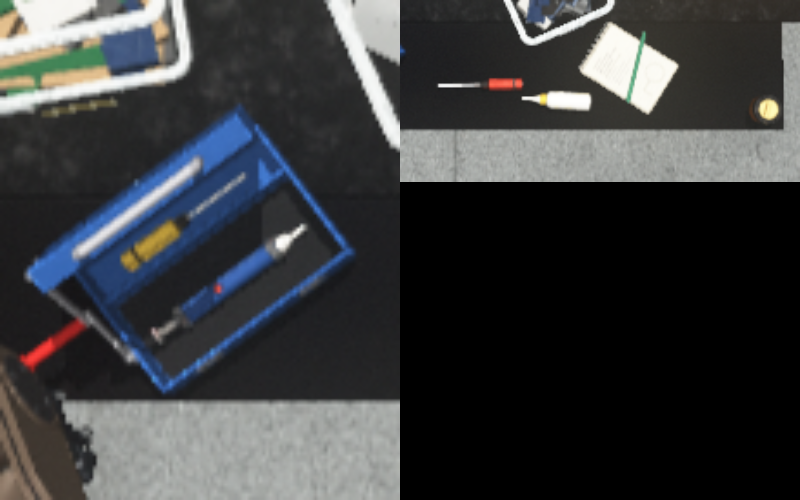

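The pump lies flat in the compartment, the lid is standing, the red rod is at crop (55,345), and the other things haven't moved. On to the knee.

Emit:
move_arm(moves=[[0.45, [-0.001, 0.018, 0.001], [0, 0, 0]], [0.45, [-0.001, 0.018, 0.001], [0, 0, 0]], [0.45, [-0.001, 0.018, 0.001], [0, 0, 0]], [0.45, [-0.001, 0.0185, 0.001], [0, 0, 0]], [0.45, [0, 0, 0], [0, 0, 0]], [0.45, [0, 0, 0.012], [0, 0, 0]], [0.45, [0, 0, 0.012], [0, 0, 0]], [0.45, [0, 0, 0.012], [0, 0, 0]], [0.45, [0, 0, 0], [0, 0, 0]], [0.45, [0, 0, 0], [0, 0, 0]]])

```text
time: 24.18
eef_pos: [0.4029, 0.3765, 0.0723]
tcp_rot: [0.448, 0.894, -0.002, 0.0]
contact_force: [-0.5, -0.4, 0.3]
opening: 0.449
finger_force: 0.0
```

```bash
python3 - <<'E'
from h import *
rep()
E
```

```text
t 24.18 tcp [0.4029 0.3765 0.0723] grasp case [0.0159 0.1677 0.0913] F [-0.5 -0.4  0.3] op 0.449 ff 0.0 q [ 0.57  0.21  1.99 -0.    0.95 -0.07]
```

Emit:
move_arm(moves=[[0.45, [0, 0.002, 0.01], [0, 0, 0]], [0.45, [0, 0, 0.01], [0, 0, 0]], [0.45, [0, 0, 0.009], [0, 0, 0]], [0.45, [0, 0, 0], [0, 0, 0]], [0.3, [0, 0, 0], [0, 0, 0]], [0.2, [0, 0, 0], [0, 0, 0]], [0.0, [0, 0, 0], [0, 0, 0]], [0.0, [0, 0, 0], [0, 0, 0]], [0.0, [0, 0, 0], [0, 0, 0]], [0.0, [0, 0, 0], [0, 0, 0]]], grip_force=30)

```text
time: 25.02
eef_pos: [0.4063, 0.3788, 0.0455]
tcp_rot: [0.448, 0.894, 0.0, 0.001]
contact_force: [-0.7, 0.3, -0.3]
opening: 0.122
finger_force: 29.3
```

```bash
python3 - <<'E'
from h import *
rep();lid()
# knee arc 2.6 -> 0, rows: tool y=case x, tool z=-z
th=np.r_[np.linspace(2.6,2.2,11),np.linspace(2.2,0,51)[1:]]-.05
p=.055*np.c_[-np.cos(th),np.sin(th)];d=np.diff(p,axis=0)
for i in range(0,60,10):print((th[i]+.05).round(2),[[round(a,4),round(-b,4)] for a,b in d[i:i+10]])
E
```

```text
t 25.02 tcp [0.4063 0.3788 0.0455] grasp case [0.0199 0.1675 0.0645] F [-0.7  0.3 -0.3] op 0.122 ff 29.3 q [ 0.57  0.26  1.99 -0.    0.89 -0.07]
lid r 0.0588 0.294 Fcase [-0.3  0.7 -0.3]
2.6 [[np.float64(-0.0013), np.float64(-0.0018)], [np.float64(-0.0013), np.float64(-0.0017)], [np.float64(-0.0014), np.float64(-0.0017)], [np.float64(-0.0015), np.float64(-0.0016)], [np.float64(-0.0015), np.float64(-0.0016)], [np.float64(-0.0016), np.float64(-0.0015)], [np.float64(-0.0017), np.float64(-0.0014)], [np.float64(-0.0017), np.float64(-0.0014)], [np.float64(-0.0018), np.float64(-0.0013)], [np.float64(-0.0018), np.float64(-0.0012)]]
2.2 [[np.float64(-0.0021), np.float64(-0.0013)], [np.float64(-0.0021), np.float64(-0.0012)], [np.float64(-0.0022), np.float64(-0.0011)], [np.float64(-0.0022), np.float64(-0.001)], [np.float64(-0.0022), np.float64(-0.0009)], [np.float64(-0.0023), np.float64(-0.0008)], [np.float64(-0.0023), np.float64(-0.0007)], [np.float64(-0.0023), np.float64(-0.0006)], [np.float64(-0.0024), np.float64(-0.0005)], [np.float64(-0.0024), np.float64(-0.0004)]]
1.76 [[np.float64(-0.002
[... 1009 characters left out ...]
t64(0.0019)], [np.float64(-0.0014), np.float64(0.002)], [np.float64(-0.0013), np.float64(0.002)], [np.float64(-0.0013), np.float64(0.0021)], [np.float64(-0.0012), np.float64(0.0021)], [np.float64(-0.0011), np.float64(0.0022)], [np.float64(-0.001), np.float64(0.0022)]]
0.44 [[np.float64(-0.0009), np.float64(0.0023)], [np.float64(-0.0008), np.float64(0.0023)], [np.float64(-0.0007), np.float64(0.0023)], [np.float64(-0.0006), np.float64(0.0024)], [np.float64(-0.0005), np.float64(0.0024)], [np.float64(-0.0004), np.float64(0.0024)], [np.float64(-0.0003), np.float64(0.0024)], [np.float64(-0.0001), np.float64(0.0024)], [np.float64(-0.0), np.float64(0.0024)], [np.float64(0.0001), np.float64(0.0024)]]
```

Emit:
move_arm(moves=[[0, [0, -0.0013, -0.0018], [0, 0, 0]], [0, [0, -0.0013, -0.0017], [0, 0, 0]], [0, [0, -0.0014, -0.0017], [0, 0, 0]], [0, [0, -0.0015, -0.0016], [0, 0, 0]], [0, [0, -0.0015, -0.0016], [0, 0, 0]], [0, [0, -0.0016, -0.0015], [0, 0, 0]], [0, [0, -0.0017, -0.0014], [0, 0, 0]], [0, [0, -0.0017, -0.0014], [0, 0, 0]], [0, [0, -0.0018, -0.0013], [0, 0, 0]], [0, [0, -0.0018, -0.0012], [0, 0, 0]]])

```text
time: 25.85
eef_pos: [0.395, 0.3704, 0.0618]
tcp_rot: [0.448, 0.894, 0.002, 0.002]
contact_force: [4.2, 3.8, -0.5]
opening: 0.124
finger_force: 29.2
```

```bash
cat >> h.py <<'E'
def knee():
    s,q=tool();g=R.from_euler('z',-YAW).apply(s['eef_pos']-q.apply([0,0,.019])-CASE)-[-.026,0,.031]
    print("knee r",np.hypot(g[0],g[2]).round(4),"th",np.round(np.arctan2(g[2],-g[0])+.05,3),"Fcase", R.from_euler('z',-YAW).apply(s['contact_force']).round(1))
E
python3 -c "
from h import *
rep();knee()"
```

```text
t 25.85 tcp [0.395  0.3704 0.0618] grasp case [0.0058 0.1675 0.0808] F [ 4.2  3.8 -0.5] op 0.124 ff 29.2 q [ 0.57  0.2   2.02 -0.    0.91 -0.07]
knee r 0.0591 th 2.189 Fcase [ 5.7  0.5 -0.5]
```

Emit:
move_arm(moves=[[0, [0, -0.0021, -0.0013], [0, 0, 0]], [0, [0, -0.0021, -0.0012], [0, 0, 0]], [0, [0, -0.0022, -0.0011], [0, 0, 0]], [0, [0, -0.0022, -0.001], [0, 0, 0]], [0, [0, -0.0022, -0.0009], [0, 0, 0]], [0, [0, -0.0023, -0.0008], [0, 0, 0]], [0, [0, -0.0023, -0.0007], [0, 0, 0]], [0, [0, -0.0023, -0.0006], [0, 0, 0]], [0, [0, -0.0024, -0.0005], [0, 0, 0]], [0, [0, -0.0024, -0.0004], [0, 0, 0]]])

```text
time: 26.68
eef_pos: [0.3792, 0.3584, 0.0728]
tcp_rot: [0.448, 0.894, 0.005, 0.004]
contact_force: [3.4, 5.4, 9.6]
opening: 0.13
finger_force: 29.7
```

```bash
python3 -c "
from h import *
rep();knee()"
```

```text
t 26.68 tcp [0.3792 0.3584 0.0728] grasp case [-0.0142  0.1675  0.0918] F [3.4 5.4 9.6] op 0.13 ff 29.7 q [ 0.56  0.14  2.07 -0.    0.92 -0.08]
knee r 0.0619 th 1.813 Fcase [5.9 2.3 9.6]
```

Emit:
move_arm(moves=[[0, [0, -0.0024, -0.0006], [0, 0, 0]], [0, [0, -0.0024, -0.0005], [0, 0, 0]], [0, [0, -0.0024, -0.0004], [0, 0, 0]], [0, [0, -0.0024, -0.0003], [0, 0, 0]], [0, [0, -0.0024, -0.0002], [0, 0, 0]], [0, [0, -0.0024, 0], [0, 0, 0]], [0, [0, -0.0024, 0.0002], [0, 0, 0]], [0, [0, -0.0024, 0.0003], [0, 0, 0]], [0, [0, -0.0024, 0.0004], [0, 0, 0]], [0, [0, -0.0023, 0.0005], [0, 0, 0]]])

```text
time: 27.52
eef_pos: [0.3567, 0.3414, 0.0702]
tcp_rot: [0.448, 0.894, 0.0, 0.002]
contact_force: [0.8, -0.3, 4.3]
opening: 0.125
finger_force: 31.3
```

```bash
python3 -c "
from h import *
rep();knee()
p=np.array([[.0199,.0645],[.0058,.0808],[-.0142,.0918]]);s,q=tool();g=R.from_euler('z',-YAW).apply(s['eef_pos']-q.apply([0,0,.019])-CASE);p=np.r_[p,[g[[0,2]]]]
A=np.c_[2*p,np.ones(len(p))];x=np.linalg.lstsq(A,(p**2).sum(1),rcond=None)[0];print(x[:2],np.sqrt(x[2]+x[0]**2+x[1]**2))"
```

```text
t 27.52 tcp [0.3567 0.3414 0.0702] grasp case [-0.0422  0.1675  0.0892] F [ 0.8 -0.3  4.3] op 0.125 ff 31.3 q [ 0.56  0.09  2.13 -0.    0.92 -0.08]
knee r 0.0604 th 1.35 Fcase [ 0.5 -0.8  4.3]
[-0.02499238  0.04292201] 0.04951614780877241
```

Emit:
move_arm(moves=[[0, [0, -0.0023, 0.0008], [0, 0, 0]], [0, [0, -0.0023, 0.0009], [0, 0, 0]], [0, [0, -0.0022, 0.001], [0, 0, 0]], [0, [0, -0.0022, 0.0011], [0, 0, 0]], [0, [0, -0.0021, 0.0012], [0, 0, 0]], [0, [0, -0.0021, 0.0012], [0, 0, 0]], [0, [0, -0.002, 0.0013], [0, 0, 0]], [0, [0, -0.002, 0.0014], [0, 0, 0]], [0, [0, -0.0019, 0.0015], [0, 0, 0]], [0, [0, -0.0018, 0.0016], [0, 0, 0]]])

```text
time: 28.35
eef_pos: [0.3395, 0.3287, 0.0571]
tcp_rot: [0.448, 0.894, -0.0, 0.001]
contact_force: [3.4, -2.1, -1.7]
opening: 0.128
finger_force: 31.1
```

```bash
python3 -c "
from h import *
rep();knee()
sc=read_camera('scene');cv2.imwrite('pics/s8.png',cv2.resize(sc[100:250,90:290],(800,600))[:,:,::-1])"
```

```text
t 28.35 tcp [0.3395 0.3287 0.0571] grasp case [-0.0635  0.1676  0.0761] F [ 3.4 -2.1 -1.7] op 0.128 ff 31.1 q [ 0.56  0.07  2.18 -0.    0.89 -0.09]
knee r 0.0586 th 0.926 Fcase [ 1.5 -3.7 -1.7]
```

View pics/s8.png

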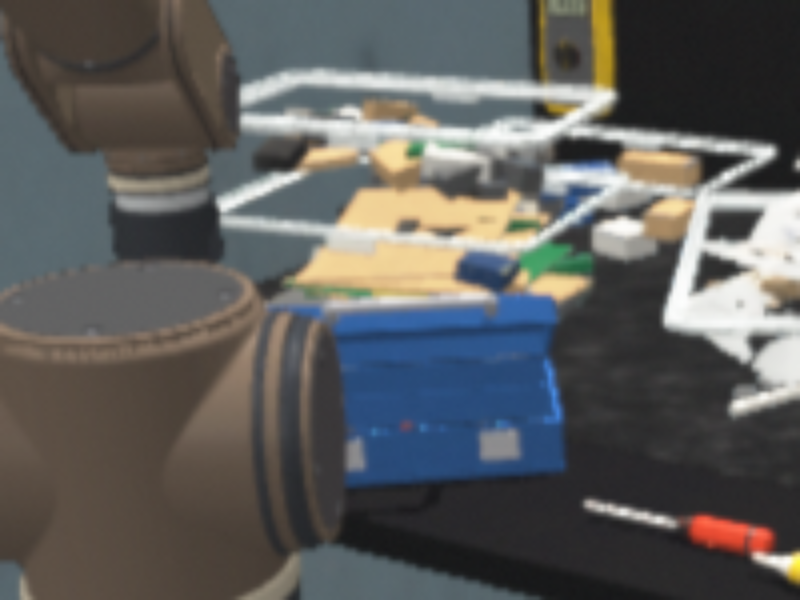

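The lid is coming down under control, its edge near crop (450,310), and the red knee button is visible inside. I'll continue.

Emit:
move_arm(moves=[[0, [0, -0.0017, 0.0017], [0, 0, 0]], [0, [0, -0.0017, 0.0018], [0, 0, 0]], [0, [0, -0.0016, 0.0019], [0, 0, 0]], [0, [0, -0.0015, 0.002], [0, 0, 0]], [0, [0, -0.0014, 0.0021], [0, 0, 0]], [0, [0, -0.0013, 0.0021], [0, 0, 0]], [0, [0, -0.0013, 0.0021], [0, 0, 0]], [0, [0, -0.0012, 0.0022], [0, 0, 0]], [0, [0, -0.0011, 0.0022], [0, 0, 0]], [0, [0, -0.001, 0.0022], [0, 0, 0]]])

```text
time: 29.23
eef_pos: [0.3286, 0.3209, 0.0369]
tcp_rot: [0.448, 0.894, 0.0, 0.001]
contact_force: [1.1, -3.0, -1.4]
opening: 0.125
finger_force: 31.5
```

```bash
python3 -c "
from h import *
rep();knee()"
```

```text
t 29.23 tcp [0.3286 0.3209 0.0369] grasp case [-0.0769  0.1679  0.0559] F [ 1.1 -3.  -1.4] op 0.125 ff 31.5 q [ 0.55  0.08  2.22 -0.    0.84 -0.09]
knee r 0.0567 th 0.505 Fcase [-0.9 -3.  -1.4]
```

Emit:
move_arm(moves=[[0, [0, -0.0009, 0.0023], [0, 0, 0]], [0, [0, -0.0008, 0.0023], [0, 0, 0]], [0, [0, -0.0007, 0.0023], [0, 0, 0]], [0, [0, -0.0006, 0.0024], [0, 0, 0]], [0, [0, -0.0005, 0.0024], [0, 0, 0]], [0, [0, -0.0004, 0.0024], [0, 0, 0]], [0, [0, -0.0003, 0.0024], [0, 0, 0]], [0, [0, -0.0001, 0.0024], [0, 0, 0]], [0, [0, 0, 0.0015], [0, 0, 0]], [0, [0, 0, 0.001], [0, 0, 0]]])

```text
time: 30.07
eef_pos: [0.3254, 0.3185, 0.0155]
tcp_rot: [0.448, 0.894, 0.0, 0.001]
contact_force: [0.4, 1.4, 1.4]
opening: 0.124
finger_force: 33.0
```

```bash
python3 -c "
from h import *
rep();knee()"
```

```text
t 30.07 tcp [0.3254 0.3185 0.0155] grasp case [-0.081   0.1679  0.0345] F [0.4 1.4 1.4] op 0.124 ff 33.0 q [ 0.55  0.11  2.23 -0.    0.79 -0.09]
knee r 0.0551 th 0.114 Fcase [1.2 0.9 1.4]
```

Emit:
move_arm(moves=[[0, [0, 0, 0.001], [0, 0, 0]], [0, [0, 0, 0.001], [0, 0, 0]], [0, [0, 0, 0.001], [0, 0, 0]], [0, [0, 0, 0.001], [0, 0, 0]], [0, [0, 0, 0.001], [0, 0, 0]], [0, [0, 0, 0], [0, 0, 0]], [0, [0, 0, 0], [0, 0, 0]], [0, [0, 0, 0], [0, 0, 0]], [0, [0, 0, 0], [0, 0, 0]], [0, [0, 0, 0], [0, 0, 0]]])

```text
time: 30.9
eef_pos: [0.3256, 0.3185, 0.011]
tcp_rot: [0.448, 0.894, 0.0, 0.001]
contact_force: [-1.6, 3.3, 5.2]
opening: 0.122
finger_force: 33.7
```

```bash
python3 -c "
from h import *
rep();knee()"
```

```text
t 30.9 tcp [0.3256 0.3185 0.011 ] grasp case [-0.0808  0.1678  0.03  ] F [-1.6  3.3  5.2] op 0.122 ff 33.7 q [ 0.55  0.12  2.24 -0.    0.78 -0.09]
knee r 0.0548 th 0.032 Fcase [0.8 3.6 5.2]
```

Force is building as the lid reaches the stop. I'll press 2 mm more to confirm.

Emit:
move_arm(moves=[[0, [0, 0, 0.001], [0, 0, 0]], [0, [0, 0, 0.001], [0, 0, 0]], [0, [0, 0, 0.0005], [0, 0, 0]], [0, [0, 0, 0], [0, 0, 0]], [0, [0, 0, 0], [0, 0, 0]], [0, [0, 0, 0], [0, 0, 0]], [0, [0, 0, 0], [0, 0, 0]], [0, [0, 0, 0], [0, 0, 0]], [0, [0, 0, 0], [0, 0, 0]], [0, [0, 0, 0], [0, 0, 0]]])

```text
time: 31.73
eef_pos: [0.3257, 0.3186, 0.01]
tcp_rot: [0.448, 0.894, -0.0, 0.001]
contact_force: [-5.5, -0.0, 17.6]
opening: 0.123
finger_force: 34.9
```

```bash
python3 -c "
from h import *
rep();knee()"
```

```text
t 31.73 tcp [0.3257 0.3186 0.01  ] grasp case [-0.0806  0.1678  0.029 ] F [-5.5 -0.  17.6] op 0.123 ff 34.9 q [ 0.55  0.13  2.23 -0.    0.78 -0.09]
knee r 0.0546 th 0.014 Fcase [-4.4  3.3 17.6]
```

Hard stop, so the lid is shut. I'll relieve, release and retreat upwards.

Emit:
move_arm(moves=[[0, [0, 0, -0.001], [0, 0, 0]], [0, [0, 0, -0.001], [0, 0, 0]], [0.2, [0, 0, 0], [0, 0, 0]], [0.3, [0, 0, 0], [0, 0, 0]], [0.4, [0, 0, 0], [0, 0, 0]], [0.45, [0, 0, 0], [0, 0, 0]], [0.45, [0, 0, -0.006], [0, 0, 0]], [0.45, [0, 0, -0.012], [0, 0, 0]], [0.45, [0, 0, -0.02], [0, 0, 0]], [0.45, [0, 0, -0.03], [0, 0, 0]]])

```text
time: 32.57
eef_pos: [0.3232, 0.3168, 0.0766]
tcp_rot: [0.448, 0.894, -0.003, -0.0]
contact_force: [1.5, 1.0, -0.2]
opening: 0.455
finger_force: 0.0
```

Emit:
move_arm(moves=[[0.45, [0, 0, -0.035], [0, 0, 0]], [0.45, [-0.005, 0.0, -0.035], [0, 0, 0]], [0.45, [-0.02, 0.01, -0.03], [0, 0, 0]], [0.45, [-0.035, 0.01, -0.01], [0, 0, 0.03]], [0.45, [-0.035, 0.01, 0], [0, 0, 0.03]], [0.45, [-0.035, 0.01, 0], [0, 0, 0.03]], [0.45, [-0.035, 0.01, 0], [0, 0, 0.03]], [0.45, [-0.035, 0.005, 0], [0, 0, 0.03]], [0.45, [-0.035, 0.005, 0], [0, 0, 0.03]], [0.45, [-0.035, 0, 0], [0, 0, 0.03]]])

```text
time: 33.4
eef_pos: [0.5193, 0.122, 0.189]
tcp_rot: [0.54, 0.842, 0.0, 0.001]
contact_force: [-0.2, -0.4, -0.1]
opening: 0.448
finger_force: 0.0
```

Emit:
move_arm(moves=[[0.45, [-0.035, 0, 0], [0, 0, 0.03]], [0.45, [-0.035, 0, 0], [0, 0, 0.03]], [0.45, [-0.035, 0, 0], [0, 0, 0.03]], [0.45, [-0.035, 0, 0], [0, 0, 0.03]], [0.45, [-0.02, 0, 0], [0, 0, 0.03]], [0.45, [-0.01, 0, 0], [0, 0, 0]], [0.45, [0, 0, 0], [0, 0, 0]], [0.45, [0, 0, 0], [0, 0, 0]], [0.45, [0, 0, 0], [0, 0, 0]], [0.45, [0, 0, 0], [0, 0, 0]]])

```text
time: 34.23
eef_pos: [0.5795, -0.0331, 0.1891]
tcp_rot: [0.6, 0.8, 0.0, 0.001]
contact_force: [0.6, -0.2, -1.0]
opening: 0.449
finger_force: 0.0
```

```bash
python3 - <<'E'
from h import *
im=read_camera("top");sc=read_camera("scene");rep()
o=np.hstack([cv2.resize(sc[130:270,100:240],(400,400)),cv2.resize(im[150:275,120:245],(400,400))])
o=np.vstack([o,cv2.resize(im[175:275,225:445],(800,200))[:200]])
cv2.imwrite("pics/s9.png",o[:,:,::-1])
m=mask(im,(0,120,100),(10,255,255),(140,235,180,270));k=np.argwhere(m)[:,::-1].astype(np.float32);print("knee",cv2.minAreaRect(k))
m=mask(im,(100,120,60),(125,255,255),(130,155,240,250))
c=max(cv2.findContours(m,0,2)[0],key=cv2.contourArea);print(cv2.minAreaRect(c))
E
```

```text
t 34.33 tcp [ 0.5796 -0.0333  0.1892] grasp case [-0.0893 -0.2661  0.2082] F [0.4 0.9 0.3] op 0.451 ff 0.0 q [-0.23  0.12  1.85 -0.    1.17 -0.52]
knee ((161.76922607421875, 254.65382385253906), (4.160251617431641, 19.969207763671875), 56.3099365234375)
((184.67999267578125, 204.74000549316406), (50.40000534057617, 71.0), 53.13010025024414)
```

View pics/s9.png

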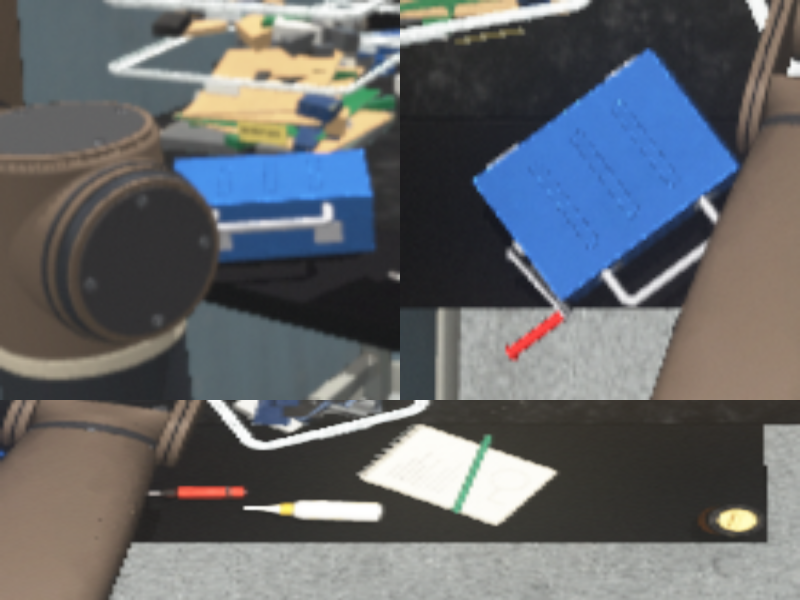

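The lid is fully shut, with the knee and lid outlines matching the start exactly. The bystanders haven't moved and the arm is clear.

```bash
python3 -c "
from plant import *
print(sign_off())"
```

```text
the job is handed in; nothing more can be done
None
```

The pump lies flat in the front compartment, the lid was lowered under control until fully shut, the other things on the bench were left where they were, and the job was handed in at about 34 s.

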